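Close up the burnishing-stone case

ROBOT

A 6-joint arm with a two-finger parallel gripper is mounted at the origin on the work surface. World frame = base frame: x ahead of the robot, y to its left, z up, the work surface at z = 0. Lengths are in m, angles in rad, forces in N, time in s.
With the tool pointing down it reaches from about 0.3 to 0.85 m from the base axis. Payload 4.2 kg.
Tool frame: the origin (TCP) lies on the centre line of the jaws, within the pads' length; the fingertips stand 22 mm ahead of it and the grasp point (between the pads) lies 3 mm ahead of it; z points along the fingers, y is the line along which they close (so a half turn about z gives the same grasp; the last joint's range is limited). The gripper opens to 91 mm and grips with 3 to 60 N. Pads are 32 mm wide; open, the fingers measure 118 mm over their backs; the gripper's body (76 mm by 178 mm) begins 60 mm behind the grasp point.
Start: joints at [1.155, 0.32, 1.565, -0, 1.257, -0.02], TCP at [0.222, 0.531, 0.236] pointing down, gripper open.
Joint ranges: [-3.11, 3.11], [-0.84, 2.01], [0.21, 2.61], [-1.34, 4.49], [0.05, 2.63], [-2.56, 2.56]. Speed limits (rad/s): [2.57, 2.57, 3.14, 3.14, 3.14, 3.14].

INTERFACE

Orientations are given as [roll, pitch, yaw] about the fixed x, y, z axes, in that order (R = Rz(yaw) Ry(pitch) Rx(roll)).
In Python, from workcell import manip, planner, read_camera gives the robot as it stands (manip), with the cameras as plain functions and the kinematics (planner). Calls block until the motion is done:
- manip.move_ptp(position, orientation): joint-space move of the TCP to a pose.
- manip.move_l(position, rot=None, max_speed=0.15): straight line of the TCP; rot=None keeps the orientation; max_speed is the mean speed in m/s.
- manip.movej(angles): joint-space move.
- manip.grip(opening): finger opening in m; the grip force is fixed at half the most; returns when the fingers have stopped.
- manip.dwell(seconds).
- planner.inverse_kinematics(position, orientation): joint angles nearest the present ones, or None.
- manip.observe(): the state.
- read_camera(name): name is "scene" or "top"; returns a dict with "frame" (400x640x3 uint8, red, green, blue), "mtx" (3x3 intrinsics, pixels), "cam_to_world" (4x4, takes a point from camera to world coordinates). Camera axes: x right, y up, looking along -z (the intrinsics and any distortion apply to the point x, -y, -z); pixel columns grow to the right and rows downward; lengths in m; the calibration is good to about 2 mm. A picture is of the moment at which its call begins. There is no depth.
A pose or a line that the arm cannot do raises manip.IKError and nothing moves.
- manip.sign_off(): hands the job in; it is judged then, once.
The state is a dict: "clock": time; "joints": joint angles; "qvel": joint speeds; "joint_torque": joint torques, N m; "ee_pos": TCP position; "ee_rot": TCP orientation; "ft_force": force on the tool from outside, world axes, zero at the start; "torque": the same for the moment, N m; "finger_gap": finger opening in m; "grasp_force": force on a finger pad.
Only numpy, scipy, OpenCV 4.12 (cv2) and the standard library are available. Lean on these libraries where they do the work, as an engineer would, in place of code of your own. Each camera call takes 0.05 s, during which the arm holds its last target. There are 200 camera calls.

TASK

Close up the burnishing-stone case on the carver's bench: first turn the black stone disc by its brass nub until its flat edge squarely faces the brass bar, then lift the loose wooden cover by its knob and lower it gently onto the case's two pins, red-striped edge over the brass bar, until it is fully home and flush. Let go, and leave the pot, the stone burnisher, the scraper and the spokeshave where they are, upright.

Things in the scene. Friction and masses are not known exactly. Their poses are not given: they have to be found in the camera images.
- case: Brown open-topped wooden case, fixed to the bench on the robot's left or right (the cover lies on the other side), 200 (x) x 154 (y) x 41 mm high; origin at the centre of its underside, z up. Its well, 130 x 130 mm, is centred on the origin; walls' tops at z = 41 mm. A brass alignment bar lies in the well at +y.
- pin_a (a point): Foot of the case's steel pin at x = +84 mm, y = 0, level with the walls' tops (z = 41 mm). The pin is 8 mm in diameter and stands 16 mm above the tops, with a tapered tip.
- pin_b (a point): Foot of the like pin at case x = -84 mm, y = 0.
- bar (a point): Middle of the brass bar's inner face, at its top edge: case frame (0, 52, 27) mm. The bar runs along the case's x, 110 mm long, 8 mm thick.
- flat (a point): Middle of the flat edge of the black stone disc, at its top; the flat, marked by a pale line, is 36 mm from the pivot. This point's y axis points outward, square to the flat; turned right, it points along the case's +y: the flat is parallel to the bar with a 16 mm slot between, into which the cover's red rib drops. More than about 7 degrees wrong, the disc holds the rib up.
- nub (a point): Centre of the top of the round brass nub, 14 mm across, 12 mm high (case z 27 to 39 mm), to be pinched or pushed; 24 mm from the pivot, on the side away from the flat. The disc (radius 50 mm, 18 mm thick, top at case z 27 mm) turns on a fixed pivot at the case's origin with slight friction, stays where left, and reaches the bar from any start by the shorter way.
- cover: Loose cover, 0.2 to 0.4 kg: pale wooden plate 200 (x) x 154 (y) x 10 mm on two ribs 24 mm deep. Origin under the plate's centre at the ribs' feet (plate from z = 24 to 34 mm). A red stripe on top marks the +y edge. Fully home, its x and y lie along the case's x and y, its origin 17 mm above the case's, the plate on the walls' tops, the pins through the holes.
- hole_a (a point): Centre of the cover's 12 mm hole at x = +84 mm, y = 0, at the plate's underside; goes over pin_a. Of the two ribs under the plate, the red one, 52 x 7 mm, is centred at y = +43.5 mm and the pale one, 100 x 7 mm, at y = -58.5 mm.
- hole_b (a point): Centre of the cover's 12 mm hole at x = -84 mm, y = 0, at the plate's underside; goes over pin_b.
- knob (a point): Centre of the cover's dark square wooden knob, 24 x 24 mm, sides along the cover's x and y, 28 mm high, standing on the middle of the plate (cover z 34 to 62 mm; this point at 48 mm).
- pot: Red clay pot with fitted lid (one piece), loose bystander, 82 mm across, 120 mm tall; origin under its centre.
- burnisher: Polished black stone burnisher, loose bystander, a rounded bar 100 (x) x 30 x 22 mm high; origin under its centre.
- scraper: Curved iron scraper, loose bystander lying flat, about 135 (x) x 50 x 4 mm high; origin at its underside, near its middle.
- spokeshave: Pale boxwood spokeshave, loose bystander, 270 mm long (x), 45 mm wide, 28 mm high; origin under its middle.

How it is judged:
By the outcome, as a careful person would: the job done as asked, in the order asked, and still so for the second after the job is handed in, with the robot touching nothing.
It also fails if it takes over 72 s, if anything falls off the work surface, if the arm or the gripper's body presses on something with over 40 N, if the wrist force passes 120 N, or if a joint passes its speed limit or range.

## Working session

There is one attempt and no reset: what is moved stays moved. The work goes in short steps, each a Python script; the robot and the scene stay as the last script left them, time stands still between calls to the robot, and variables do not carry over. Pictures are saved under pics/ and viewed, at most 10 in all, crops included, and the job is handed in when it is done.

```bash
ls; mkdir -p pics
python3 - <<'E'
from workcell import manip, planner, read_camera
import cv2,numpy as np
for n in("scene","top"):
    c=read_camera(n); cv2.imwrite(f"pics/{n}0.png",c["frame"][...,::-1]); np.savez(f"{n}0.npz",**{k:c[k] for k in c})
    print(list(c), c["mtx"],c["cam_to_world"].round(4))
print(manip.observe())
E
```

```text
pics
workcell.py
['frame', 'mtx', 'cam_to_world'] [[488.37887879   0.         312.6656478 ]
 [  0.         488.37887879 203.19253279]
 [  0.           0.           1.        ]] [[-0.7225 -0.3821  0.5762  1.2587]
 [ 0.6914 -0.3929  0.6063  0.6045]
 [-0.0053  0.8365  0.548   0.686 ]
 [ 0.      0.      0.      1.    ]]
['frame', 'mtx', 'cam_to_world'] [[490.18313066   0.         319.7525818 ]
 [  0.         490.18313066 209.35735855]
 [  0.           0.           1.        ]] [[ 0.0241  0.9978 -0.0623  0.4976]
 [-0.9997  0.0239 -0.0047 -0.0908]
 [-0.0032  0.0624  0.998   1.3025]
 [ 0.      0.      0.      1.    ]]
{'clock': 0.1, 'joints': array([ 1.15499967e+00,  3.20179851e-01,  1.56554786e+00, -2.49937508e-05,
        1.25739162e+00, -1.99954875e-02]), 'qvel': array([ 0.00107349, -0.00172141, -0.00299969, -0.00038513,  0.00041777,
       -0.00037339]), 'joint_torque': array([-9.99013241e-05, -4.13334239e+01, -2.32509792e+01,  7.28477840e-02,
        4.22315940e-02, -6.30766931e-05]), 'ee_pos': array([0.22152508, 0.5301623 , 0.23523553]), 'ee_rot': array([-3.1400658e+00, -6.7649207e-06,  2.7457992e+00]), 'ft_force': array([ 0.0269478 ,  0.16300748, -0.18323029]), 'torque': array([-0.04324803, -0.01696534,  0.03947357]), 'grasp_force': 0.0, 'finger_gap': 0.09110547497849349}
```

View pics/top0.png

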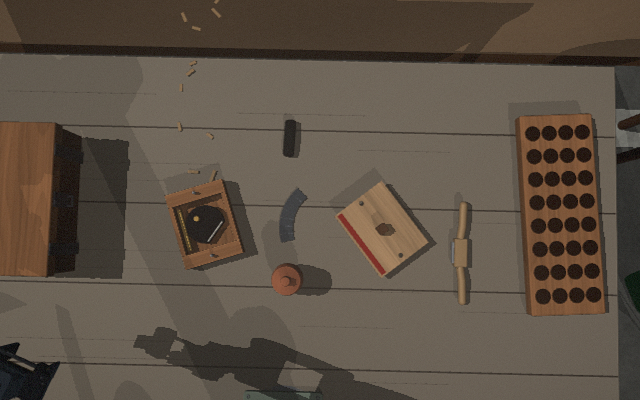

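View pics/scene0.png

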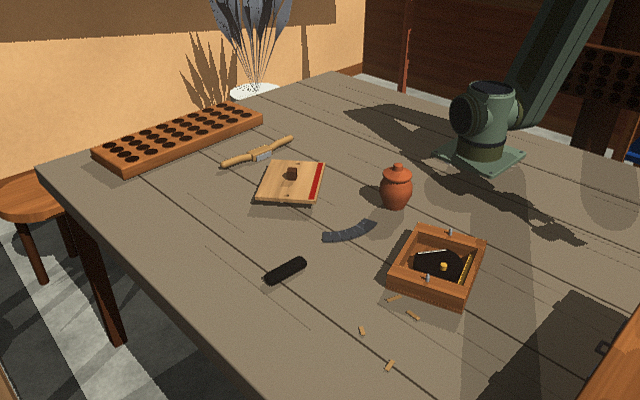

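The top view shows the case near (205,225) with its brass bar on the left. The disc's flat (pale line) is near (213,230) and its nub near (196,218). The cover is at (385,230) with its red stripe at lower left, the pot at (287,280). The scene view agrees with this. Next I'll zoom in to pick points.

```bash
cat > h.py <<'E'
import numpy as np,cv2
def px2w(c,uv,z):
    uv=np.atleast_2d(uv).astype(float); K=c["mtx"];T=c["cam_to_world"]
    d=np.c_[(uv-K[[0,1],[2,2]])/K[0,0],np.ones(len(uv))]*[1,-1,-1]@T[:3,:3].T
    o=T[:3,3]; return o+d*((z-o[2])/d[:,2])[:,None]
def w2px(c,P):
    T=c["cam_to_world"];p=(np.atleast_2d(P)-T[:3,3])@T[:3,:3]*[1,-1,-1]
    q=p@c["mtx"].T; return q[:,:2]/q[:,2:]
E
python3 - <<'E'
import numpy as np,cv2
t=np.load("top0.npz")["frame"];s=np.load("scene0.npz")["frame"]
f=lambda a,x,y,w,h,k:cv2.resize(a[y:y+h,x:x+w],None,fx=k,fy=k,interpolation=cv2.INTER_CUBIC)
A=np.hstack([f(t,155,170,100,110,4),f(t,330,175,110,110,4)[:, :400]])
cv2.imwrite("pics/zt.png",cv2.convertScaleAbs(A[:600,:800,::-1],alpha=1.8))
B=np.hstack([f(s,380,215,115,105,4)[:, :460],f(s,245,150,85,105,4)])
cv2.imwrite("pics/zs.png",cv2.convertScaleAbs(B[:600,:800,::-1],alpha=1.6))
E
```

```text
(no output)
```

View pics/zt.png

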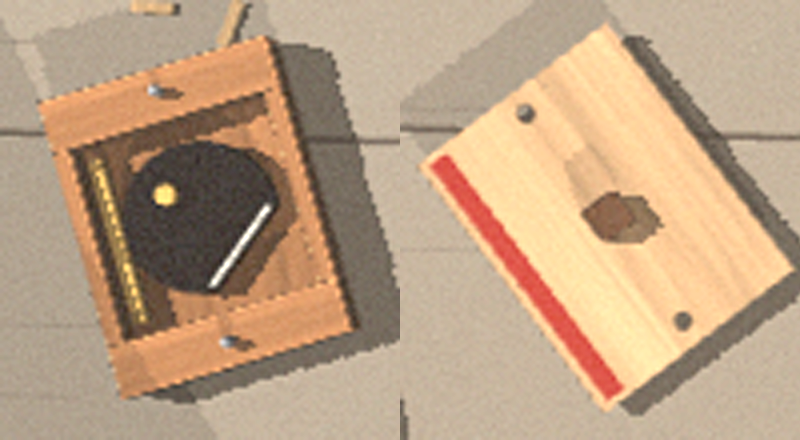

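View pics/zs.png

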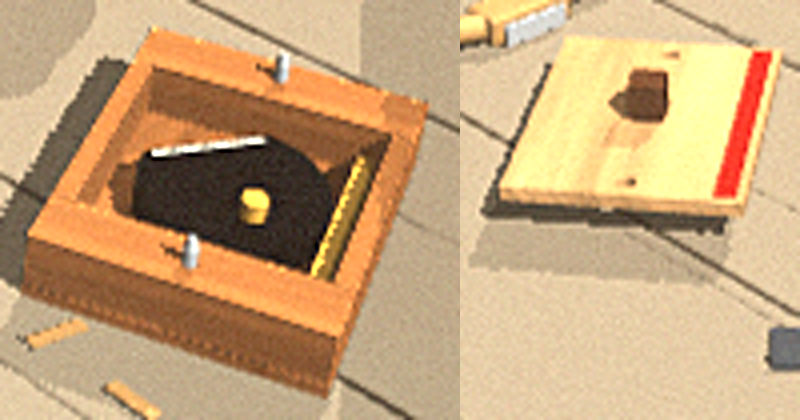

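Picked points, in the 4x zooms. Case rim corners: top (272,40), (355,327), (122,397), (42,103). Pins: (153,90) and (228,341). Nub: (166,195). Flat line: (211,286) to (269,206). Cover holes: (525,113) and (683,321). The scene crop shows the same features. I'll fit poses from both views.

```bash
cat > m.py <<'E'
import numpy as np
from h import *
from scipy.spatial.transform import Rotation as R
t=dict(np.load("top0.npz"));s=dict(np.load("scene0.npz"))
q=lambda p,ox,oy,dx=0:(np.array(p,float)-[dx,0]+.5)/4-.5+[ox,oy]
def fit(M,W):
    M=np.array(M)[:,:2];W=W[:,:2];m,w=M.mean(0),W.mean(0);a=M-m;b=W-w
    th=np.arctan2((a[:,0]*b[:,1]-a[:,1]*b[:,0]).sum(),(a*b).sum())
    c,sn=np.cos(th),np.sin(th);r=np.array([[c,-sn],[sn,c]]);o=w-r@m
    return o,th,np.linalg.norm(W-(M@r.T+o),axis=1)
# case model corners: order A=(+x? ) determined: bar side (left in top) = +y
# top image up = world +x ; +y left -> +x is up
C=[[.1,-.077],[-.1,-.077],[-.1,.077],[.1,.077]]
for n,c,p in(("top",t,q([(272,40),(355,327),(122,397),(42,103)],155,170)),
             ("scene",s,q([(32,237),(153,30),(427,103),(335,333)],380,215))):
    o,th,e=fit(C,px2w(c,p,.041)); print("case",n,o.round(4),np.degrees(th).round(2),(e*1e3).round(1))
for n,c,p in(("top",t,q([(605,27),(795,268),(607,410),(422,165)],330,175,400)),
             ("scene",s,q([(502,190),(565,37),(782,48),(742,205)],245,150,460))):
    o,th,e=fit(C,px2w(c,p,.034)); print("cover",n,o.round(4),np.degrees(th).round(2),(e*1e3).round(1))
P={"pinA":(q((153,90),155,170),q((191,237),380,215),.057),"pinB":(q((228,341),155,170),q((282,55),380,215),.057),
"nub":(q((166,195),155,170),q((256,194),380,215),.039),
"fl1":(q((211,286),155,170),q((152,154),380,215),.027),"fl2":(q((269,206),155,170),q((264,141),380,215),.027),
"hA":(q((525,113),330,175,400),q((630,182),245,150,460),.034),"hB":(q((683,321),330,175,400),q((673,54),245,150,460),.034)}
for k,(a,b,z) in P.items(): print(k,px2w(t,a,z)[0,:2].round(4),px2w(s,b,z)[0,:2].round(4))
E
python3 m.py
```

```text
case top [0.5325 0.2121] 17.7 [3.7 3.1 2.  1.3]
case scene [0.5322 0.2165] 18.63 [2.4 2.8 0.7 4.1]
cover top [ 0.5302 -0.2454] 38.57 [3.1 0.9 2.2 2.3]
cover scene [ 0.5298 -0.2419] 38.96 [2.4 0.8 2.6 2.7]
pinA [0.6118 0.2399] [0.6107 0.2412]
pinB [0.4534 0.186 ] [0.4522 0.189 ]
nub [0.5456 0.2336] [0.5413 0.2346]
fl1 [0.4876 0.205 ] [0.5397 0.1709]
fl2 [0.5405 0.1693] [0.4877 0.206 ]
hA [ 0.5963 -0.1912] [ 0.5935 -0.1881]
hB [ 0.4644 -0.2954] [ 0.4619 -0.2928]
```

Both views agree within about 3 mm. Case centre is about (0.532, 0.214) with yaw 18.5°. The nub is at 56°, so it needs turning −127.5° to reach −71.5°. The cover is at about (0.529, −0.242) with yaw 38.7°. Turning the disc now, with the jaws closing along the tangent.

Run:
```python
from workcell import manip, planner, read_camera
import numpy as np,cv2
c=np.array([.5321,.2140]); z=.053
pos=lambda d,z:[c[0]+.024*np.cos(np.radians(d)),c[1]+.024*np.sin(np.radians(d)),z]
rot=lambda d:[np.pi,0,np.radians(d+180)]
a0,a1=56.5,-71.5
print(planner.inverse_kinematics(pos(a0,z),rot(a0)),planner.inverse_kinematics(pos(a1,z),rot(a1)))
manip.move_ptp(pos(a0,.16),rot(a0)); manip.grip(.034)
manip.move_l(pos(a0,z),rot(a0),.08)
o=manip.observe();print(o["ft_force"],o["ee_pos"],o["clock"])
manip.grip(0);o=manip.observe();print(o["finger_gap"],o["ft_force"])
for d in np.linspace(a0,a1,11)[1:]: 
    manip.move_l(pos(d,z),rot(d),.02);o=manip.observe();print(d,o["ft_force"].round(1),o["finger_gap"].round(4))
manip.grip(.034);print(manip.observe()["ft_force"].round(1))
manip.move_l(pos(a1,.16),None,.12)
cv=np.array([.5295,-.242])
manip.move_ptp([.50,-.05,.3],[np.pi,0,np.pi/2])
for n in("scene","top"):
    k=read_camera(n); np.savez(f"{n}1.npz",**k)
print(manip.observe()["clock"])
t,s=np.load("top1.npz")["frame"],np.load("scene1.npz")["frame"]
f=lambda a,x,y,w,h:cv2.resize(a[y:y+h,x:x+w],None,fx=4,fy=4,interpolation=cv2.INTER_CUBIC)
cv2.imwrite("pics/z1.png",cv2.convertScaleAbs(np.hstack([f(t,155,170,90,105),f(s,385,215,110,105)])[...,::-1],alpha=1.8))
```

```text
[ 0.3859662   0.51483038  1.75865805  0.          0.86810422 -2.17094115] [ 3.20446502e-01  4.88707223e-01  1.80970767e+00 -4.44089210e-16
  8.43177766e-01 -2.43940917e-03]
[-0.59551697  0.02346513 -0.39904027] [0.54573602 0.23414983 0.05355479] 4.425
0.012111456176464638 [-0.48117568  2.60371046  1.47747819]Traceback (most recent call last):
  File "<stdin>", line 13, in <module>
AttributeError: 'float' object has no attribute 'round'
```

Run:
```python
from workcell import manip, planner, read_camera
import numpy as np,cv2
c=np.array([.5321,.2140]); z=.053
pos=lambda d,z:[c[0]+.024*np.cos(np.radians(d)),c[1]+.024*np.sin(np.radians(d)),z]
rot=lambda d:[np.pi,0,np.radians(d+180)]
a0,a1=56.5,-71.5
for d in np.linspace(a0,a1,11)[2:]: 
    manip.move_l(pos(d,z),rot(d),.02);o=manip.observe();print(d,o["ft_force"].round(1),round(o["finger_gap"],4))
manip.grip(.034);print(manip.observe()["ft_force"].round(1))
manip.move_l(pos(a1,.16),None,.12)
manip.move_ptp([.50,-.05,.3],[np.pi,0,np.pi/2])
for n in("scene","top"):
    k=read_camera(n); np.savez(f"{n}1.npz",**k)
print(manip.observe()["clock"])
t,s=np.load("top1.npz")["frame"],np.load("scene1.npz")["frame"]
f=lambda a,x,y,w,h:cv2.resize(a[y:y+h,x:x+w],None,fx=4,fy=4,interpolation=cv2.INTER_CUBIC)
cv2.imwrite("pics/z1.png",cv2.convertScaleAbs(np.hstack([f(t,155,170,90,105),f(s,385,215,110,105)])[...,::-1],alpha=1.8))
```

```text
30.9 [-2.8  0.   5.9] 0.012
18.099999999999994 [-3.9  1.9  5.9] 0.0124
5.299999999999997 [-5.   0.7  7. ] 0.0123
-7.5 [-5.   1.9  6.8] 0.0119
-20.30000000000001 [-5.5  2.5  6.3] 0.0125
-33.10000000000001 [-5.7  3.6  6.8] 0.0125
-45.900000000000006 [-5.4  5.8  6.5] 0.0126
-58.7 [-5.6  6.1  7.2] 0.0123
-71.5 [-6.2  5.4  6.4] 0.0123
[ 0.6  0.3 -0.4]
11.8333
```

View pics/z1.png

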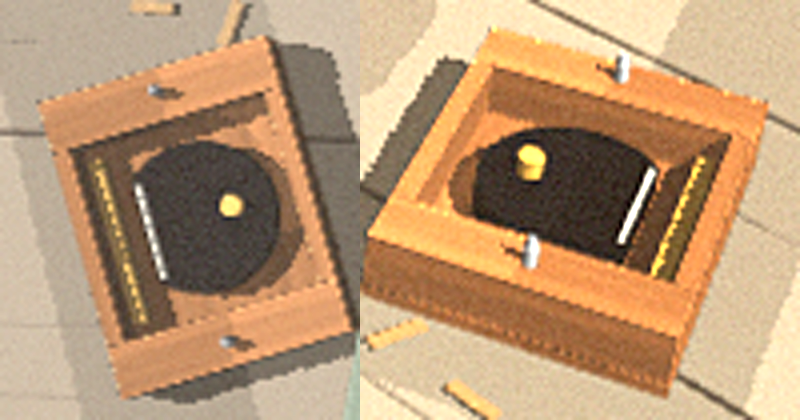

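The flat now faces the bar: in the top zoom the pale line runs (139,185)–(163,278) and the bar (98,160)–(141,320), nearly parallel. I'll check the angle numerically and, in the same script, get the cover and pins by masks.

Run:
```python
import numpy as np,cv2
from h import *
for n,x0,y0,w,h in(("top",165,185,60,70),("scene",395,235,90,60)):
    c=dict(np.load(n+"1.npz"));f=cv2.cvtColor(c["frame"][y0:y0+h,x0:x0+w],cv2.COLOR_RGB2HSV)
    H,S,V=cv2.split(f)
    for nm,m in(("flat",(S<70)&(V>95)),("bar",(H>=20)&(H<36)&(S>140)&(V>50))):
        nl,L,st,ct=cv2.connectedComponentsWithStats(m.astype(np.uint8),connectivity=8)
        for i in range(1,nl):
            if st[i,4]<18: continue
            yy,xx=np.nonzero(L==i); P=px2w(c,np.c_[xx+x0,yy+y0],.027)[:,:2]
            u=np.linalg.svd(P-P.mean(0))[2][0]; l=np.ptp(P@u); a=np.degrees(np.arctan2(u[1],u[0]))
            print(n,nm,st[i,4],P.mean(0).round(4),"len",l.round(3),"ang",((a+90)%180-90).round(2))
    if n=="top":
        f=cv2.cvtColor(c["frame"],cv2.COLOR_RGB2HSV)
```

```text
top flat 174 [0.6245 0.2929] len 0.083 ang -79.69
top flat 435 [0.4982 0.3034] len 0.135 ang 11.06
top flat 35 [0.5232 0.2462] len 0.062 ang 17.65
scene flat 33 [0.5188 0.2465] len 0.064 ang 18.2
scene flat 69 [0.5308 0.305 ] len 0.082 ang 16.77
scene flat 21 [0.5882 0.2307] len 0.022 ang 30.5
```

The disc is square to within about 1° (flat 17.7° and 18.2°, case about 18.3°). Next I'll grasp the knob with the jaws closing along cover y, so the holes stay visible from above. Then lift, carry and hover over the case for another look.

Run:
```python
from workcell import manip, planner, read_camera
import numpy as np,cv2
k=[.5295,-.2428]; r=lambda d:[np.pi,0,np.radians(d)]
manip.move_ptp([*k,.16],r(38.8)); manip.grip(.06)
manip.move_l([*k,.060],None,.08); print(manip.observe()["ft_force"].round(1))
manip.grip(0); o=manip.observe(); print("gap",o["finger_gap"],o["ft_force"].round(1),o["ee_pos"])
manip.move_l([*k,.10],None,.04); o=manip.observe(); print("lift",o["finger_gap"],o["ft_force"].round(1),o["grasp_force"])
manip.move_l([*k,.23],None,.12)
manip.move_ptp([.5321,.2140,.23],r(18.3))
manip.move_l([.5321,.2140,.120],None,.08)   # cover origin ~ .060
manip.dwell(.3)
for n in("scene","top"):
    c=read_camera(n); np.savez(f"{n}2.npz",**c)
o=manip.observe(); print(o["clock"],o["ee_pos"],o["ft_force"].round(1),o["finger_gap"])
t,s=np.load("top2.npz")["frame"],np.load("scene2.npz")["frame"]
f=lambda a,x,y,w,h:cv2.resize(a[y:y+h,x:x+w],None,fx=4,fy=4,interpolation=cv2.INTER_CUBIC)
cv2.imwrite("pics/z2.png",cv2.convertScaleAbs(np.hstack([f(t,145,160,100,130)[:520],f(s,390,190,100,130)])[...,::-1],alpha=1.8))
```

```text
[ 0.1 -0.3 -0.2]
gap 0.02367816379143574 [ 0.3 -0.9  0.3] [ 0.52959213 -0.24285428  0.06002877]
lift 0.023837345353652183 [-0.2 -0.3 -2.2] 29.999442100524902
21.3917 [0.53212594 0.21400632 0.12006914] [-0.5 -0.4 -1.4] 0.024236933619115674
```

View pics/z2.png

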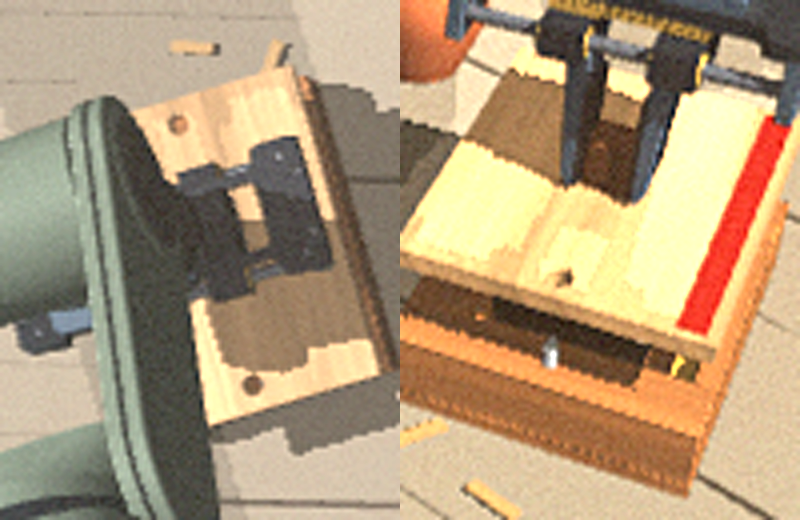

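In the top zoom the cover holes are at (178,125) and (252,384). In the scene crop hole A is at (164,279) and the pin A tip at (151,338). The cover is held level. Comparing holes with pins in each camera.

Run:
```python
import numpy as np,cv2
from h import *
q=lambda p,ox,oy:(np.array(p,float)+.5)/4-.5+[ox,oy]
t=dict(np.load("top2.npz"));s=dict(np.load("scene2.npz"));t1=dict(np.load("top1.npz"));s1=dict(np.load("scene1.npz"))
def dark(c,p,z,r=5):  # weighted dark-blob centroid
    x,y=np.round(p).astype(int);g=cv2.cvtColor(c["frame"],cv2.COLOR_RGB2GRAY)[y-r:y+r+1,x-r:x+r+1].astype(float)
    w=np.clip(np.median(g)*.85-g,0,None);Y,X=np.mgrid[y-r:y+r+1,x-r:x+r+1]
    u=[(w*X).sum()/w.sum(),(w*Y).sum()/w.sum()];return np.round(u,2),px2w(c,u,z)[0,:2].round(4)
print("topA",dark(t,q((178,125),145,160),.094),"topB",dark(t,q((252,384),145,160),.094),"scA",dark(s,q((164,279),390,190),.094,4))
# pins: local pixel values (low saturation)
for n,c,p in(("tA",t1,q((153,90),155,170)),("tB",t1,q((228,341),155,170)),("sA",s1,q((171,235),385,215)),("sB",s1,q((262,55),385,215))):
    x,y=np.round(p).astype(int);r=5
    f=c["frame"][y-r:y+r+1,x-r:x+r+1].astype(int);d=f[...,2]-f[...,0]
    print(n,x-r,y-r);print(d)
# case rim in top view and scene: orange lit mask rect
g=t1["frame"]; H,S,V=cv2.split(cv2.cvtColor(g,cv2.COLOR_RGB2HSV))
print("V row 240",[tuple(v) for v in g[240,168:186]]); print([tuple(v) for v in g[215,222:242]])
```

```text
topA (array([188.49, 190.54]), array([0.6121, 0.2411])) topB (array([208.17, 254.21]), array([0.4562, 0.1863])) scA (array([430.92, 259.22]), array([0.6098, 0.2431]))
tA 188 187
[[-18 -24 -24 -37 -46 -60 -73 -72 -71 -70 -71]
 [-36 -55 -62 -62 -61 -61 -71 -74 -73 -73 -72]
 [-64 -63 -63 -63 -64 -65 -64 -66 -69 -70 -67]
 [-65 -62 -62 -66 -61 -60 -55 -64 -65 -67 -67]
 [-64 -62 -60 -57 -28 -13 -22 -56 -66 -65 -66]
 [-58 -56 -59 -51  -2   3   2 -11 -28 -30 -33]
 [-58 -57 -59 -60 -17  -6  -5  -8 -25 -32 -31]
 [-56 -59 -60 -56 -61 -53 -41 -26 -35 -38 -38]
 [-56 -58 -57 -60 -59 -59 -59 -58 -60 -68 -70]
 [-58 -61 -57 -59 -58 -58 -57 -55 -66 -67 -68]
 [-56 -59 -58 -57 -57 -57 -57 -58 -65 -69 -70]]
tB 207 250
[[-58 -59 -63 -64 -64 -64 -71 -69 -70 -70 -68]
 [-63 -64 -65 -58 -61 -59 -63 -68 -65 -67 -65]
 [-62 -62 -56 -56 -58 -58 -65 -67 -69 -63 -65]
 [-58 -56 -61 -53 -54 -53 -63 -67 -67 -67 -67]
 [-57 -56 -57 -27  -7   0  -9 -26 -58 -64 -64]
 [-58 -60 -49  -8   1   0  -7 -28 -30 -34 -28]
 [-59 -58 -59 -26  -7 -11 -23 -29 -30 -34 -35]
 [-60 -57 -57 -61 -48 -65 -74 -49 -39 -41 -61]
 [-56 -59 -56 -56
[... 2426 characters left out ...]
8(72), np.uint8(55), np.uint8(38)), (np.uint8(102), np.uint8(71), np.uint8(52)), (np.uint8(126), np.uint8(87), np.uint8(60)), (np.uint8(133), np.uint8(94), np.uint8(66)), (np.uint8(130), np.uint8(90), np.uint8(64)), (np.uint8(135), np.uint8(97), np.uint8(63)), (np.uint8(81), np.uint8(59), np.uint8(41)), (np.uint8(47), np.uint8(38), np.uint8(31)), (np.uint8(48), np.uint8(41), np.uint8(33)), (np.uint8(65), np.uint8(61), np.uint8(53)), (np.uint8(68), np.uint8(64), np.uint8(56)), (np.uint8(69), np.uint8(62), np.uint8(55)), (np.uint8(69), np.uint8(63), np.uint8(58)), (np.uint8(67), np.uint8(62), np.uint8(53)), (np.uint8(70), np.uint8(65), np.uint8(56)), (np.uint8(69), np.uint8(63), np.uint8(55))]
```

Run:
```python
import numpy as np,cv2
from h import *
t=dict(np.load("top2.npz"));s=dict(np.load("scene2.npz"));t1=dict(np.load("top1.npz"))
for n,c,x,y in(("tA",t,189,191),("tB",t,208,255),("sA",s,431,260),("pin sA",s,428,275)):
    r=5;print(n,x-r,y-r);print(cv2.cvtColor(c["frame"],cv2.COLOR_RGB2GRAY)[y-r:y+r+1,x-r:x+r+1])
print("pins top @.049",px2w(t1,[(193.35,192.15),(211.4,255.0)],.049)[:,:2].round(4))
```

```text
tA 184 186
[[121 122 117 111 115 116 115 117 118 119 123]
 [122 121 118 113 111 117 114 120 119 123 123]
 [119 118 118 114  95 112 107 132 124 120 122]
 [120 124 117  94  64  68  79 113 137 122 120]
 [126 135 113  69  68  96  97  98 130 136 125]
 [137 138 130  77  75  94  93  90 127 136 125]
 [130 138 141  90  60  84  89  96 128 134 120]
 [117 132 137 125  97  91 103 124 134 134 124]
 [118 131 138 134 133 126 124 130 130 135 134]
 [125 130 135 135 132 135 125 126 132 135 134]
 [127 120 131 134 131 133 126 126 128 132 133]]
tB 203 250
[[ 74  74  78  76  75  77  74  75  73  75  78]
 [ 77  79  88  77  75  79  77  71  69  73  70]
 [133 135 139 105  85  79  85  83  81  83  81]
 [127 131 136 137 127  88 124 139 135 135 138]
 [130 131 136  90  52  54  68 120 130 132 135]
 [129 133 102  60  60  58  60  87 124 129 131]
 [136 131  97  55  57  58  56  79 121 131 132]
 [137 131 116  70  55  60  60 106 129 130 130]
 [137 130 137 104  73  72  93 134 132 133 132]
 [136 132 131 140 130 135 144 140 131 130 130]
 [141 131 133 134 134 139 145 139 137 133 129]]
sA 426 255
[[169 167 167 158 161 146 155 1
[... 369 characters left out ...]
0 143 137 133 131 140]
 [ 82  84  98 113 127 132 134 143 147 139 148]
 [ 84  80  77  73  87 108 123 132 134 144 149]]
pin sA 423 270
[[ 32  27  26  24  25  26  22  15  26  19  22]
 [ 29  24  24  27  30  25  36  21  25  21  25]
 [ 29  24  28  25  26  24  17  33  28  24  26]
 [ 45  35  40  38  29  35  26  31  27  26  26]
 [ 46  51  55  39  52  61  29  27  20  30  23]
 [ 48  37  44  45  64  63  46  33  32  27  26]
 [ 40  47  48  71  63  64  54  43  46  45  38]
 [ 46  35  60  91  90 111  61  41  43  45  48]
 [ 41  44  35  68 126 170  76  35  46  45  42]
 [ 70  61  38  75 115 153  68  42  48  43  43]
 [109 107  63  80 129 158  70  35  41  36  40]]
pins top @.049 [[0.6125 0.2408]
 [0.4528 0.1883]]
```

Run:
```python
import numpy as np
from h import *
t=dict(np.load("top2.npz"));s=dict(np.load("scene2.npz"))
h=px2w(t,[(189.05,190.9),(207.65,256.0)],.094)[:,:2];p=np.array([[.6125,.2408],[.4528,.1883]])
for n,a in(("hole",h),("pin",p)):
    d=a[0]-a[1];print(n,a.round(4).tolist(),"mid",a.mean(0).round(4),"len",np.hypot(*d).round(4),"ang",np.degrees(np.arctan2(d[1],d[0])).round(2))
print("scene hole A",px2w(s,(431.3,259.3),.094)[0,:2].round(4),"pin tip",px2w(s,(427.6,274.3),.057)[0,:2].round(4))
```

```text
hole [[0.6112, 0.2397], [0.4517, 0.1874]] mid [0.5315 0.2136] len 0.1678 ang 18.15
pin [[0.6125, 0.2408], [0.4528, 0.1883]] mid [0.5327 0.2146] len 0.1681 ang 18.2
scene hole A [0.6094 0.2438] pin tip [0.6114 0.2423]
```

Holes and pins agree in angle, and the cover needs about +1.5 mm in x. I'll lower it in small steps and watch the force.

```bash
cat > low.py <<'E'
from workcell import manip, planner, read_camera
import numpy as np,sys
x,y,z1=map(float,sys.argv[1:4])
p=manip.observe()["ee_pos"]; b=None
manip.move_l([x,y,p[2]],None,.02); manip.dwell(.2); f0=manip.observe()["ft_force"]; print("f0",f0.round(1))
z=p[2]
while z>z1+1e-4:
    z=max(z1,z-(.004 if z>.1 else .002)); manip.move_l([x,y,z],None,.03)
    o=manip.observe();f=o["ft_force"]-f0;print(round(z,4),f.round(1),o["torque"].round(2),round(o["finger_gap"],4))
    if f[2]>8 or np.hypot(f[0],f[1])>12: print("STOP");break
print(o["clock"],o["ee_pos"])
E
python3 low.py .5336 .2140 .0775
```

```text
f0 [-0.4 -0.2 -2.1]
0.1161 [-0.1  0.2 -0. ] [-0.01  0.1   0.03] 0.0235
0.1121 [ 0.9 -0.4 -0.4] [-0.08  0.16 -0.01] 0.0235
0.1081 [ 0.7  0.3 -0. ] [-0.06  0.17 -0.  ] 0.0238
0.1041 [ 0.9  1.1 -0.3] [-0.06  0.19 -0.04] 0.0243
0.1001 [-0.   0.  -0.5] [-0.08  0.13 -0.02] 0.024
0.0961 [-0.1 -1.  -1.1] [-0.04  0.17 -0.05] 0.0238
0.0941 [-0.   1.   0.5] [-0.1   0.18 -0.03] 0.0239
0.0921 [-0.1 -0.2 -0. ] [-0.08  0.14  0.01] 0.0235
0.0901 [ 0.3 -0.3 -0.4] [-0.    0.13 -0.04] 0.0233
0.0881 [ 0.9  0.3 -0.6] [-0.07  0.15  0.03] 0.0238
0.0861 [ 0.2 -0.2 -0.7] [-0.    0.15 -0.02] 0.0239
0.0841 [ 0.3 -0.4  0. ] [-0.09  0.17  0.03] 0.0235
0.0821 [-0.2 -0.6 -1. ] [-0.02  0.19  0.01] 0.0236
0.0801 [ 0.7  0.9 -0.4] [-0.08  0.16 -0.03] 0.024
0.0781 [-0.2  0.7 -0.1] [0.01 0.18 0.01] 0.0239
0.0775 [ 0.8  0.5 -0.6] [-0.04  0.11 -0.04] 0.0239
26.0417 [0.53359586 0.21399634 0.07746628]
```

It went down to 0.5 mm above home without touching anything. Next: lower to contact, release, retreat and look.

Run:
```python
from workcell import manip, planner, read_camera
import numpy as np,cv2
x,y=.5336,.2140; f0=-2.1
for z in np.arange(.0770,.0744,-.0005):
    manip.move_l([x,y,z],None,.01);f=manip.observe()["ft_force"];print(round(z,4),f.round(1))
    if f[2]-f0>4: break
manip.grip(.05); manip.dwell(.2); print(manip.observe()["ft_force"].round(1))
manip.move_l([x,y,z+.02],None,.03); manip.move_l([x,y,.25],None,.12)
manip.move_ptp([.45,-.05,.3],[np.pi,0,np.pi/2])
for n in("scene","top"): np.savez(f"{n}3.npz",**read_camera(n))
print(manip.observe()["clock"])
t,s=np.load("top3.npz")["frame"],np.load("scene3.npz")["frame"]
f=lambda a,x,y,w,h,k=4:cv2.resize(a[y:y+h,x:x+w],None,fx=k,fy=k,interpolation=cv2.INTER_CUBIC)
A=np.hstack([f(t,155,170,90,105),f(s,385,215,110,105)])
cv2.imwrite("pics/z3.png",cv2.convertScaleAbs(A[...,::-1],alpha=1.8))
cv2.imwrite("pics/top3.png",t[...,::-1])
```

```text
0.077 [-0.5  0.1 -1.8]
0.0765 [-1.7 -0.8  3. ]
[0.5 0.3 0.2]
31.2167
```

View pics/z3.png

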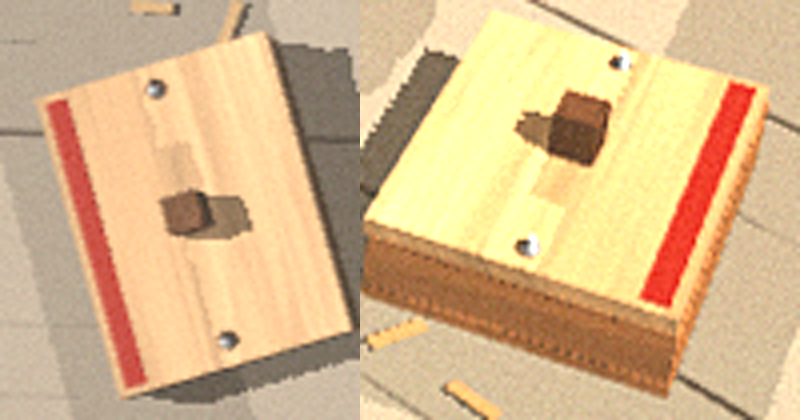

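View pics/top3.png

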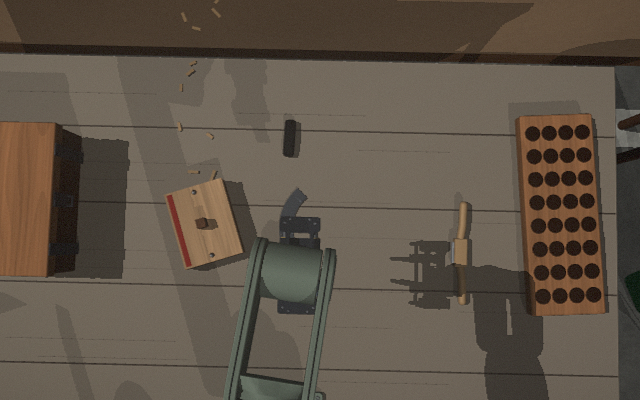

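The cover sits flush: pins show through both holes (top zoom (155,89) and (228,341)), with the red stripe on the bar side. The bystanders I can see haven't moved. The arm hides the pot in this view, but the arm passed well above it. Handing in.

```bash
python3 -c "
from workcell import manip, planner, read_camera
print(manip.sign_off())"
```

```text
the job is handed in; nothing more can be done
None
```

The job is handed in: disc turned square to the bar (within about 1°), cover seated flush on both pins with the red stripe over the bar and released, about 31 s used; I saw no bystander moved, though the arm hid the pot in the last picture.

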